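# Seal a preserving jar with a click wrench

## Robot

A 6-joint arm with a two-finger parallel gripper is mounted at the origin on a cart in front of the work surface, level with it; the furniture and walls round the work are solid. World frame = base frame: x ahead of the robot, y to its left, z up, the work surface at z = 0. Lengths are in m, angles in degrees, forces in N, time in s.
With the tool pointing down it reaches from about 0.25 to 0.725 m from the base axis. Payload 9.7 kg.
Tool frame: the origin (TCP) lies on the centre line of the jaws, within the pads' length; the fingertips stand bot.nose_length ahead of it and the grasp point (between the pads) lies 11 mm behind it (bot.nose_length is the distance from the TCP to the fingertips, in m); z points along the fingers, y is the line along which they close (so a half turn about z gives the same grasp; the last joint's range is limited). The gripper opens to 85 mm and grips with 20 to 120 N. Pads are 22 mm wide; open, the fingers measure 114 mm over their backs; the gripper's body (76 mm by 85 mm) begins 54 mm behind the grasp point. The pads swing forward as they close: fully open they stand 13 mm farther back than shut.
Start: joints at [66.291, 4.979, 10.078, 95.1, 0, 90], TCP at [0.221, 0.504, 0.239] pointing down, gripper open.
Joint ranges: [-179.16, 179.16], [-48.56, 103.87], [-65.8, 70.77], [-126.05, 130.52], [-82.76, 87.17], [-180, 180]. Speed limits (degrees/s): [127.2, 127.2, 147.25, 180, 180, 180].

## Interface

Orientations are given as [roll, pitch, yaw] about the fixed x, y, z axes, in that order (R = Rz(yaw) Ry(pitch) Rx(roll)).
In Python, from workcell import bot gives the robot as it stands. The module is installed in compiled form; this text tells all that it offers.
- The arm moves only by the shell command python3 -m inch 'ROWS' [OPENING] [FORCE]. ROWS is JSON, a list of rows, each a list of 4 numbers: the shift along the world's x, y, z in cm, then the turn about the world's z in degrees. A call has exactly 8 rows; each row is the pose to reach, as a shift and turn from the pose commanded when the call began; what a row does not reach only later rows make up. A row lasts 1/8 s, in which the tool goes at most 62.5 mm and 10.7 degrees, less where a joint would pass 70% of its speed; a pose out of reach is approached as far as the arm can. A call with a gripper value outside its range is refused whole. OPENING is the finger opening in cm, from 0 to 8.54, set as the call begins (- or left out, the last holds). The fingers move at their own pace and stop on an object; FORCE is the grip in N (left out, the last holds). Time passes only in rows, so rows that repeat a pose let the fingers close, or fill a call up. It gives the time, the measured TCP pose, the force, the opening and the grip force at its end, in the units of the state.
- bot.get_obs(): the state, without advancing time (a new reading comes with each control period).
- bot.camera(name): name is "scene" or "side" or "wrist"; returns a dict with "img" (400x640x3 uint8, red, green, blue), "fovy" (degrees; the focal length in pixels is half the picture's height over the tangent of half this angle, whatever the lens; pixels are square), "cx", "cy" (the principal point, pixels), "R" (3x3) and "t" (3): a world point X has camera coordinates R X + t; the wrist camera has in their place "mount" (4x4, takes a point from camera to tool coordinates, whose origin is the TCP and whose axes are the flange's). Camera axes: x right, y down, z forward; pixel columns grow to the right and rows downward; lengths in m; the calibration is good to about 2 mm. A picture is of the moment at which its call begins: read the wrist's pose just before it. There is no depth.
- bot.job_done(): hands the job in; it is judged then, once.
Trained networks look in a picture, given as the dict that the camera call returned (one of the last four; its "shot" number tells which), for a name from the list of things; names that differ only in an ending like _2 or _b are one class to them, and where a whole thing is asked for, a point or a joint stands for the part that bears it (a point fixed in the world has none). Each returns a list of dicts, best first, with "score" (0 to 1); they miss things now and then, are a little off and sometimes report something else, mostly with a low value. They report only what shows in the picture. A call takes as long as a camera call.
- bot.find_in(thing, picture): "point" ([column, row] in pixels, amid what is visible of it).
- bot.landmark_of(thing, picture): "point" ([column, row] in pixels: a listed point, or the origin of a listed thing).
The state is a dict: "time": time; "q": joint angles; "qd": joint speeds; "joint_efforts": joint torques, N m; "ee_pos": TCP position; "tcp_rot": TCP orientation; "wrist_force": force on the tool from outside, world axes, zero at the start; "torque": the same for the moment, N m; "opening": finger opening in m; "grasp_force": force on a finger pad.
Only numpy, scipy, OpenCV 4.12 (cv2) and the standard library are available. Lean on these libraries where they do the work, as an engineer would, in place of code of your own. Each camera call takes 0.05 s, during which the arm holds its last target. There are 200 camera calls.

## Task

The onions are packed and the jar's gold screw band must now be tightened with the orange click wrench: first move whichever of the blue carton and the pepper mill stands in the wrench's path, and stand it upright on the worktop clear of the swing. Then push the wrench handle clockwise (seen from above), without bumping carton or mill with it, until it clicks and gives way; stop there without forcing it past the click, and back off so that the wrench springs back and the band stays tight. Carton and mill must be left standing on the worktop.

Things in the scene. Friction and masses are not known exactly. Their poses are not given: they have to be found in the camera images.
- jar: preserving jar of pickling onions, 86 mm wide, held upright in a grey one-handed jar holder (foot 132 mm wide, small black lever at its back), fixed to the worktop; wrench and gold screw band sit on it and belong to it. Origin: on the worktop, on the jar's upright axis. Axes: z up; x points to the holder's back lever, y to its left as seen from the robot
- lid_center (a point): middle of the jar's gold lid, 115 mm above the worktop, on the upright axis about which band and wrench turn. The worktop is always free round the point 0.44 m ahead of the robot base and 0.44 m to its left, which the wrench cannot reach
- wrench_grip (a point): middle of the ribbed black grip of the orange wrench, 165 mm out from the jar's axis and 107 mm above the worktop. The handle is a straight level bar, 24 mm wide, 18 mm high (98 to 116 mm above the worktop), its end 205 mm from the axis; it grows from a ring 112 mm wide round the jar's lid. Nothing is below the handle
- band (a joint): angle of the gold screw band on its thread (rad), growing clockwise from above (tightening); starts at 0 to 0.35 and turns against 0.4 N m of friction until it bears on the seal at 1.45, its end. With it at 0 the handle points 0.95 rad anticlockwise (from above) of the jar's -x axis, at 1.45 0.50 rad clockwise of it
- seal (a joint): squeeze of the jar's springy seal by the tightening (rad, clockwise; it adds to the band's turn): the torque on the band divided by 14 N m/rad. 0 when nobody pushes, about 0.03 while the band is run down, 0.10 when the wrench clicks
- clicker (a joint): play of the wrench against the band (rad), growing clockwise: 0 while the wrench drives the band rigidly; at 1.4 N m (8.5 N at the grip) it gives way, the resistance falls to a sixth of that and the value runs to its stop at 0.17, where the wrench drives the band rigidly again. It springs back to 0 when let go
- carton_center (a point): middle of a blue paper carton standing upright, 52 mm (its x) by 66 mm (its y) by 128 mm high, about 0.2 kg; this point is 64 mm above the worktop when it stands. Stands either in the wrench's path, in front of the jar, or behind it to the left
- mill_center (a point): middle of a brown wooden pepper mill standing upright, round, 58 mm wide, 150 mm high, 0.18 kg; its head, 109 to 139 mm up, is 50 mm wide, with a 12 mm wide metal knob above. This point is 75 mm above the worktop when it stands. Stands where the carton does not: in the wrench's path or behind the jar to the left

How it is judged (in metres and radians):
On the way, in this order (a step that is already met when the one before it is completed fails the run):
1. the thing in the way has been moved and stands upright on the worktop, the band not yet tight (angle between each of carton_center, mill_center's own z axis and vertical below 0.12 rad and height (world z) of carton_center between 0.052 and 0.076 m and height (world z) of mill_center between 0.063 and 0.087 m and distance of any of carton_center, mill_center from where it was at the start of the episode above 0.05 m and value of joint band below 1.3 rad), for 0.2 s.
2. the wrench has clicked with the band tight (value of joint clicker above 0.08 rad and value of joint band above 1.42 rad), for 0.05 s.
At the end, for the whole second after the job is handed in: Band tight (joint band over 1.41), wrench sprung back (clicker under 0.03), and carton and mill both upright (within 0.12 rad) and standing on the worktop (height within 12 mm) (angle between each of carton_center, mill_center's own z axis and vertical below 0.12 rad and height (world z) of carton_center between 0.052 and 0.076 m and height (world z) of mill_center between 0.063 and 0.087 m and value of joint band above 1.41 rad and value of joint clicker below 0.03 rad); the robot touches nothing.
It fails at once if band over-tightened: forced past the click until the seal is squeezed by more than 0.15 rad (2.1 N m) (value of joint seal above 0.15 rad).
It fails at once if carton bumped by the wrench or against the jar (over 2 N) (contact force between carton and jar above 2 N).
It fails at once if mill bumped by the wrench or against the jar (over 2 N) (contact force between mill and jar above 2 N).
It fails at once if carton knocked over (angle between carton_center's own z axis and vertical above 0.8 rad).
It fails at once if mill knocked over (angle between mill_center's own z axis and vertical above 0.8 rad).
It also fails if it takes over 61 s, if anything falls off the work surface, if the arm or the gripper's body presses on something with over 40 N, if the wrist force passes 120 N, or if a joint passes its speed limit or range.

## Working session

There is one attempt and no reset: what is moved stays moved. The work goes in short steps, Python scripts to look and compute and a shell command to move; the robot and the scene stay as the last step left them, time stands still between calls to the robot, and variables do not carry over. Pictures are saved under pics/ and viewed, at most 10 in all, crops included, and the job is handed in when it is done.

```bash
mkdir -p pics
cat > h.py <<'E'
from workcell import bot
import numpy as np, cv2
def K(p):
    f=200/np.tan(np.radians(p["fovy"])/2); return f
def ray(p,uv):
    f=K(p); d=np.array([(uv[0]-p["cx"])/f,(uv[1]-p["cy"])/f,1.0]); R=np.array(p["R"]);t=np.array(p["t"])
    return -R.T@t, R.T@d
def at_z(p,uv,z):
    o,d=ray(p,uv); return o+d*(z-o[2])/d[2]
def tri(rs):
    A=np.zeros((3,3));b=np.zeros(3)
    for o,d in rs:
        d=d/np.linalg.norm(d);P=np.eye(3)-np.outer(d,d);A+=P;b+=P@o
    x=np.linalg.solve(A,b); 
    return x,[np.linalg.norm((np.eye(3)-np.outer(d,d)/(d@d))@(x-o)) for o,d in rs]
def proj(p,X):
    c=np.array(p["R"])@X+np.array(p["t"]);f=K(p);return c[:2]/c[2]*f+[p["cx"],p["cy"]]
def save(p,n): cv2.imwrite("pics/"+n,p["img"][:,:,::-1])
Z=dict(jar=0,lid_center=.115,wrench_grip=.107,carton_center=.064,mill_center=.075)
E
python3 - <<'E'
from h import *
np.set_printoptions(precision=4,suppress=True)
P={n:bot.camera(n) for n in("scene","side")}
for n in P: save(P[n],n+"0.png"); print(n, -np.array(P[n]["R"]).T@P[n]["t"])
for k,z in Z.items():
    for n,p in P.items():
        for r in bot.landmark_of(k,p)[:2]: print(k,n,r["score"],np.array(r["point"]),at_z(p,r["point"],z))
o=bot.get_obs();print(o["time"],o["ee_pos"],o["tcp_rot"],bot.nose_length,o["opening"])
E
```

```text
scene [ 0.3456 -0.3981  0.7173]
side [ 0.4226 -0.2313  0.821 ]
jar scene 0.68 [361.7 251.6] [0.6639 0.1028 0.    ]
jar side 0.86 [347.9 229.7] [0.6696 0.1105 0.    ]
lid_center scene 0.63 [364.2 212.4] [0.663 0.106 0.115]
lid_center side 0.82 [349.4 208.4] [0.6617 0.1051 0.115 ]
wrench_grip scene 0.82 [328.4 276.9] [0.5391 0.0029 0.107 ]
wrench_grip side 0.89 [323.1 274.8] [0.5482 0.0017 0.107 ]
carton_center scene 0.81 [356.3 173. ] [0.7336 0.2677 0.064 ]
carton_center side 0.82 [340.6 160.3] [0.7245 0.2573 0.064 ]
mill_center scene 0.85 [287.8 251. ] [0.5049 0.1095 0.075 ]
mill_center side 0.79 [282.3 242.2] [0.509  0.1145 0.075 ]
0.6 [0.2211 0.5036 0.2393] [-179.9998   -0.0004  156.2913] 0.008 0.08556932161953106
```

View pics/scene0.png

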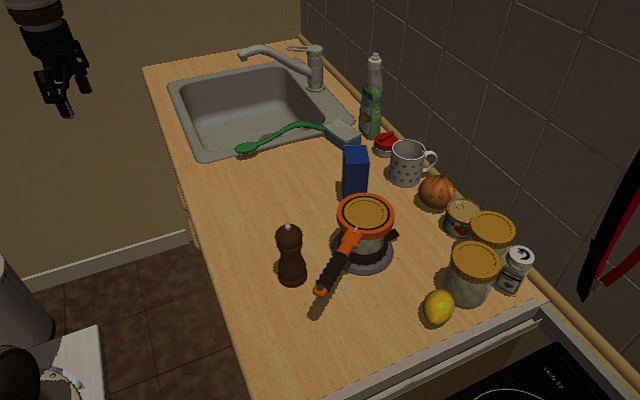

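View pics/side0.png

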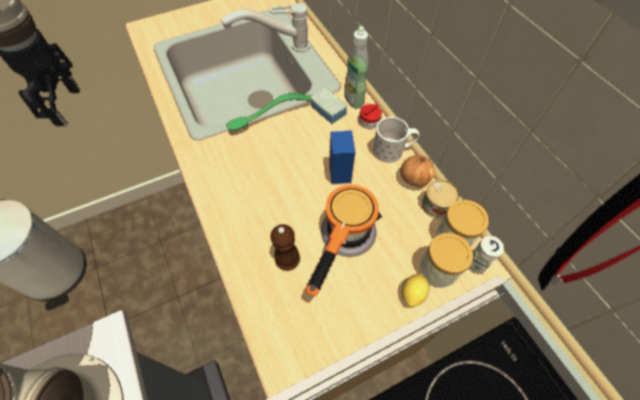

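The mill (scene pixel 288,255) stands in the wrench's path, with the handle from (350,240) to (320,292). The carton (355,170) is behind the jar and clear. I'll go above the mill and check from close by.

```bash
python3 -m inch '[[3.6,-5,1],[7.2,-10,2],[10.8,-15,2],[14.4,-20,2],[18,-25,2],[21.6,-30,2],[25.2,-35,2],[28.6,-39.2,2]]' 8.5 30
python3 -m inch '[[0,0,0,0],[0,0,0,0],[0,0,0,0],[0,0,0,0],[0,0,0,0],[0,0,0,0],[0,0,0,0],[0,0,0,0]]' | head -c 0
cat >> h.py <<'E'
from scipy.spatial.transform import Rotation as Ro
def wrist():
    o=bot.get_obs(); p=bot.camera("wrist"); M=np.array(p["mount"])
    T=np.eye(4);T[:3,:3]=Ro.from_euler("xyz",o["tcp_rot"],degrees=True).as_matrix();T[:3,3]=o["ee_pos"]
    W=np.linalg.inv(T@M); q=dict(p); q["R"]=W[:3,:3];q["t"]=W[:3,3]; return p,q
E
echo
```

```text
validation failed for argument at $[0]...
Exception ignored on flushing sys.stdout:
BrokenPipeError: [Errno 32] Broken pipe
```

```bash
python3 -m inch '[[3.6,-5,1,0],[7.2,-10,2,0],[10.8,-15,2,0],[14.4,-20,2,0],[18,-25,2,0],[21.6,-30,2,0],[25.2,-35,2,0],[28.6,-39.2,2,0]]' 8.5 30
python3 - <<'E'
from h import *
np.set_printoptions(precision=4,suppress=True)
p,q=wrist(); save(p,"w1.png")
for k,z in Z.items():
    for r in bot.landmark_of(k,p)[:1]: print(k,r["score"],np.array(r["point"]),at_z(q,r["point"],z))
s=bot.camera("side")
for k in("jar","mill_center"):
    for r in bot.landmark_of(k,s)[:1]: print(k,at_z(s,r["point"],Z[k]))
print(q["cx"],q["cy"],-q["R"].T@q["t"])
E
```

```text
time: 2.6
ee_pos: [0.5081, 0.1095, 0.2595]
tcp_rot: [180.0, 0.0, 156.3]
wrist_force: [-0.2, 0.2, -0.0]
opening: 0.0851
grasp_force: 0.0
jar 0.89 [364.6 270.9] [0.6719 0.1047 0.    ]
lid_center 0.66 [378.7 318.4] [0.6647 0.107  0.115 ]
wrench_grip 0.6 [241.1 254.5] [0.5407 0.0034 0.107 ]
carton_center 0.86 [508.3 288.5] [0.7289 0.263  0.064 ]
mill_center 0.91 [322.4 177.5] [0.5066 0.1106 0.075 ]
jar [0.6628 0.1039 0.    ]
mill_center [0.5064 0.1025 0.075 ]
321.30547187322156 199.1365298361935 [0.4437 0.1373 0.3951]
```

View pics/w1.png

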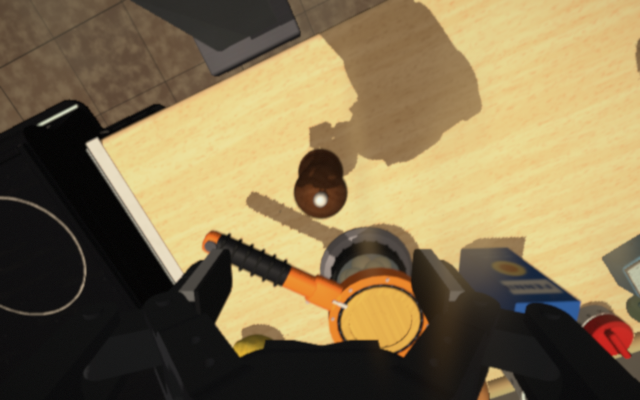

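The wrist view shows the mill from above, with its knob at (320,200). The open fingers are on either side, the handle (210,240)-(330,290) is well clear of them. I'll descend onto the mill's head.

```bash
python3 -m inch '[[0,0,-3,0],[0,0,-6,0],[0,0,-9,0],[0,0,-12,0],[0,0,-14,0],[0,0,-14.7,0],[0,0,-14.7,0],[0,0,-14.7,0]]'
python3 -m inch '[[0,0,0,0],[0,0,0,0],[0,0,0,0],[0,0,0,0],[0,0,0,0],[0,0,0,0],[0,0,0,0],[0,0,0,0]]' 3.5 30
```

```text
time: 4.05
ee_pos: [0.5076, 0.1119, 0.1134]
tcp_rot: [179.9, 0.1, 156.3]
wrist_force: [0.7, -0.4, -0.3]
opening: 0.0851
grasp_force: 0.0
time: 5.05
ee_pos: [0.5075, 0.1117, 0.113]
tcp_rot: [179.9, 0.0, 156.3]
wrist_force: [-0.3, 0.8, 5.6]
opening: 0.0469
grasp_force: 30.8
```

```bash
python3 -m inch '[[0,0,1,0],[0,0,2.5,0],[0,0,4,0],[0,0,5,0],[-1,3,5,0],[-2,7,5,0],[-3,11,5,0],[-3.8,15,5,0]]'
python3 -m inch '[[-0.6,4,0,0],[-1.2,8,0,0],[-1.8,12,0,0],[-2.4,15.5,0,0],[-2.9,17.8,0,0],[-2.9,17.8,-1,0],[-2.9,17.8,-2.5,0],[-2.9,17.8,-3.5,0]]'
python3 - <<'E'
from h import *
s=bot.camera("scene"); save(s,"s2.png")
E
```

```text
time: 6.05
ee_pos: [0.4688, 0.2628, 0.1628]
tcp_rot: [180.0, 0.0, 156.3]
wrist_force: [0.2, 0.1, -2.0]
opening: 0.0468
grasp_force: 31.4
time: 7.05
ee_pos: [0.4402, 0.4383, 0.1258]
tcp_rot: [-179.9, -0.0, 156.2]
wrist_force: [0.4, -0.4, -1.7]
opening: 0.0468
grasp_force: 31.5
```

View pics/s2.png

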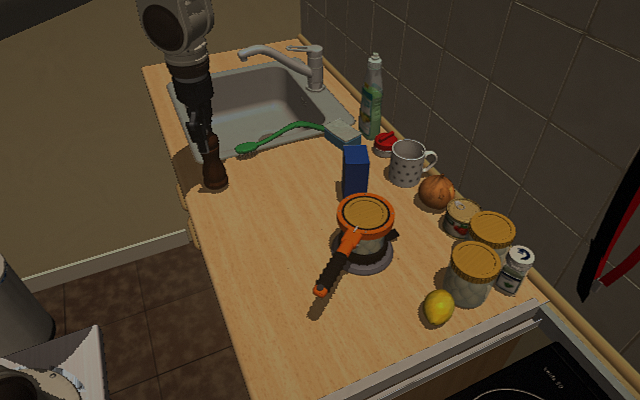

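The mill hangs upright at (214,170), just above free worktop in front of the sink. I'll set it down, release and rise.

```bash
python3 -m inch '[[0,0,-0.5,0],[0,0,-0.9,0],[0,0,-1.2,0],[0,0,-1.3,0],[0,0,-1.3,0],[0,0,-1.3,0],[0,0,-1.3,0],[0,0,-1.3,0]]'
python3 -m inch '[[0,0,0,0],[0,0,0,0],[0,0,0,0],[0,0,0,0],[0,0,0,0],[0,0,2,0],[0,0,5,0],[0,0,9,0]]' 8.5
python3 - <<'E'
from h import *
np.set_printoptions(precision=4,suppress=True)
P={n:bot.camera(n) for n in("scene","side")}
for n,p in P.items():
    for k in Z:
        for r in bot.landmark_of(k,p)[:1]: print(k,n,r["score"],np.array(r["point"]),at_z(p,r["point"],Z[k]))
# lever direction: black lever pixel in scene (394,236)
for z in (.02,.05,.08): print(z,at_z(P["scene"],(394,236),z))
c=P["scene"]["img"][120:300,180:420]
cv2.imwrite("pics/c3.png",cv2.resize(c[:,:,::-1],(800,600),interpolation=cv2.INTER_CUBIC))
E
```

```text
time: 8.1
ee_pos: [0.4402, 0.4396, 0.1143]
tcp_rot: [180.0, 0.0, 156.3]
wrist_force: [-0.0, 0.3, -1.0]
opening: 0.0471
grasp_force: 31.6
time: 9.1
ee_pos: [0.4398, 0.4393, 0.2044]
tcp_rot: [-179.9, -0.0, 156.3]
wrist_force: [0.6, -0.2, -0.5]
opening: 0.0853
grasp_force: 0.0
jar scene 0.89 [362.3 252.4] [ 0.664   0.1003 -0.    ]
lid_center scene 0.8 [363.7 216.5] [0.6569 0.0967 0.115 ]
wrench_grip scene 0.76 [326.1 274.6] [0.5375 0.0089 0.107 ]
carton_center scene 0.77 [355.3 174.5] [0.7291 0.2639 0.064 ]
mill_center scene 0.87 [210.6 159.4] [0.4411 0.4392 0.075 ]
jar side 0.95 [345.1 231.4] [0.6615 0.1095 0.    ]
lid_center side 0.63 [350.5 204.7] [0.6681 0.112  0.115 ]
wrench_grip side 0.84 [319.4 275.3] [0.5413 0.004  0.107 ]
carton_center side 0.57 [342.  160.5] [0.7272 0.2552 0.064 ]
mill_center side 0.86 [203.1 145.5] [0.4388 0.4396 0.075 ]
0.02 [0.7372 0.0977 0.02  ]
0.05 [0.7204 0.0764 0.05  ]
0.08 [0.7035 0.0551 0.08  ]
```

View pics/c3.png

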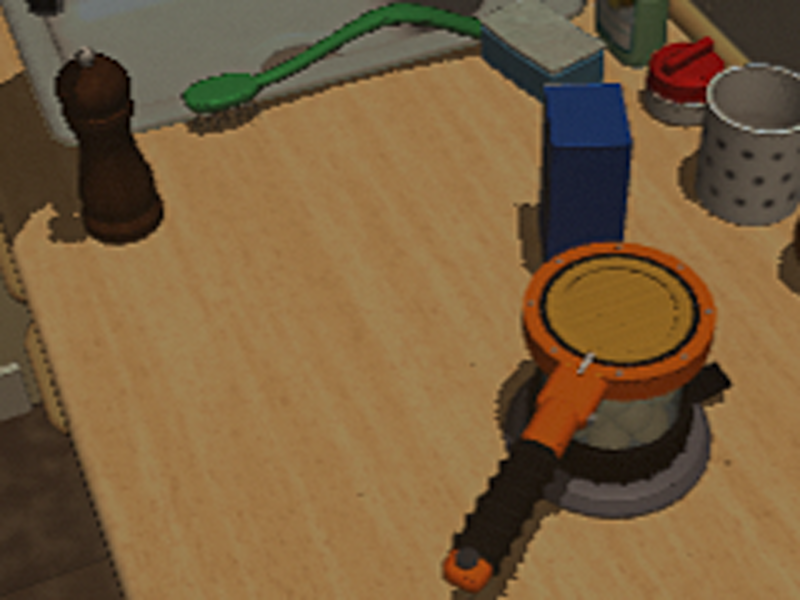

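The mill stands upright at about (0.44,0.44), at crop pixel (110,150). The wrench starts at about 219° around the jar axis (0.664,0.105). I'll shut the gripper and move over the far side of the handle.

```bash
python3 -m inch '[[0,0,3,0],[2,-6,4,0],[4,-12,4,0],[6,-18,4,-6],[8,-24,4,-12],[10,-30,4,-18],[11.5,-36,4,-24],[13,-42,4,-27]]' 0 40
python3 -m inch '[[1.1,-5.8,0,0],[1.1,-5.8,0,0],[1.1,-5.8,-3,0],[1.1,-5.8,-6,0],[1.1,-5.8,-9,0],[1.1,-5.8,-9,0],[1.1,-5.8,-9,0],[1.1,-5.8,-9,0]]'
python3 - <<'E'
from h import *
np.set_printoptions(precision=4,suppress=True)
p,q=wrist()
A=[]
for s in (bot.camera("scene"),bot.camera("side")):
    for k in("lid_center","wrench_grip"):
        for r in bot.landmark_of(k,s)[:1]: print(k,at_z(s,r["point"],Z[k]))
save(s,"sd4.png");save(p,"w4.png")
E
```

```text
time: 10.7
ee_pos: [0.5696, 0.0206, 0.2442]
tcp_rot: [180.0, 0.0, 129.2]
wrist_force: [0.4, 1.7, 0.6]
opening: 0.0003
grasp_force: 0.0
time: 11.7
ee_pos: [0.581, -0.0351, 0.156]
tcp_rot: [179.9, 0.1, 129.3]
wrist_force: [0.3, -1.4, -0.1]
opening: -0.0005
grasp_force: 0.0
wrench_grip [0.5388 0.0031 0.107 ]
wrench_grip [0.5433 0.0062 0.107 ]
```

View pics/w4.png

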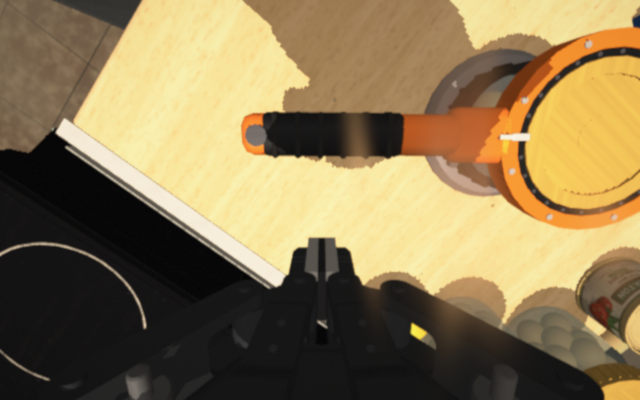

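The handle lies level in the wrist view, with its grip at (265-400,135) and the shut fingertips at (320,250) below it. Next I work out the arc waypoints.

```bash
cat > arc.py <<'E'
from h import *
import sys
C=np.array([.6644,.1053]); r=.1640
step,n=float(sys.argv[1]),8
o=bot.get_obs(); e=np.array(o["ee_pos"][:2]); d=e-C; ph=np.degrees(np.arctan2(d[1],d[0]))%360
print("phi",round(ph,1),"r",round(np.hypot(*d),4),"yaw",round(o["tcp_rot"][2],1),"z",round(o["ee_pos"][2],4),"F",np.round(o["wrist_force"],1))
for i in range(1,n+1):
    a=np.radians(ph-step*i); x=C+r*np.array([np.cos(a),np.sin(a)])-e
    print("[%.2f,%.2f,0,%.1f]"%(x[0]*100,x[1]*100,-step*i),end=",")
print()
E
python3 -m inch '[[0,0,-2,0],[0,0,-4,0],[0,0,-6,0],[0,0,-6.3,0],[0,0,-6.3,0],[0,0,-6.3,0],[0,0,-6.3,0],[0,0,-6.3,0]]'
python3 arc.py 5
```

```text
time: 13.05
ee_pos: [0.5805, -0.0354, 0.0916]
tcp_rot: [180.0, 0.0, 129.3]
wrist_force: [-0.3, -0.4, 0.1]
opening: -0.0003
grasp_force: 0.0
phi 239.2 r 0.1638 yaw 129.3 z 0.0916 F [-0.3 -0.4  0.1]
[-1.21,0.76,0,-5.0],[-2.33,1.65,0,-10.0],[-3.37,2.63,0,-15.0],[-4.32,3.70,0,-20.0],[-5.18,4.85,0,-25.0],[-5.93,6.07,0,-30.0],[-6.57,7.34,0,-35.0],[-7.10,8.67,0,-40.0],
```

```bash
python3 -m inch '[[-1.2,0.75,0,0],[-2.3,1.65,0,0],[-3.35,2.6,0,-3],[-4.3,3.7,0,-8],[-5.2,4.85,0,-13],[-5.9,6.05,0,-18],[-6.55,7.35,0,-23],[-7.1,8.65,0,-28]]'
python3 arc.py 4
```

```text
time: 14.05
ee_pos: [0.5084, 0.0516, 0.0915]
tcp_rot: [180.0, 0.0, 101.1]
wrist_force: [2.1, -1.8, -1.1]
opening: -0.0002
grasp_force: 1.2
phi 199.0 r 0.165 yaw 101.1 z 0.0915 F [ 2.1 -1.8 -1.1]
[-0.24,1.13,0,-4.0],[-0.50,2.24,0,-8.0],[-0.67,3.37,0,-12.0],[-0.77,4.51,0,-16.0],[-0.79,5.66,0,-20.0],[-0.73,6.80,0,-24.0],[-0.59,7.94,0,-28.0],[-0.37,9.06,0,-32.0],
```

```bash
python3 -m inch '[[-0.25,1.15,0,-4],[-0.5,2.25,0,-8],[-0.7,3.4,0,-12],[-0.75,4.5,0,-16],[-0.8,5.65,0,-20],[-0.75,6.8,0,-24],[-0.6,7.95,0,-28],[-0.4,9.05,0,-32]]'
python3 arc.py 2
```

```text
time: 15.05
ee_pos: [0.5039, 0.1421, 0.0912]
tcp_rot: [-179.9, 0.1, 69.2]
wrist_force: [-2.7, -2.4, 1.4]
opening: 0.0001
grasp_force: 1.3
phi 167.1 r 0.1647 yaw 69.2 z 0.0912 F [-2.7 -2.4  1.4]
[0.20,0.54,0,-2.0],[0.36,1.09,0,-4.0],[0.53,1.64,0,-6.0],[0.73,2.17,0,-8.0],[0.94,2.71,0,-10.0],[1.18,3.23,0,-12.0],[1.43,3.74,0,-14.0],[1.69,4.25,0,-16.0],
```

```bash
cat > f.py <<'E'
from h import *
F=[];
for i in range(4): bot.camera("side"); F.append(bot.get_obs()["wrist_force"])
o=bot.get_obs();C=np.array([.6644,.1053]);d=np.array(o["ee_pos"][:2])-C;ph=np.arctan2(d[1],d[0])
a=ph-np.radians(7.9); t=-np.array([np.sin(a),-np.cos(a)]);F=np.array(F)[:,:2]
print("phi",np.degrees(ph),"r",np.hypot(*d),"tang",np.round(F@t,1),"mean",(F@t).mean(),"effort q1",o["joint_efforts"][0])
E
python3 -m inch '[[0.1,0.27,0,-1],[0.2,0.54,0,-2],[0.27,0.82,0,-3],[0.36,1.09,0,-4],[0.45,1.36,0,-5],[0.45,1.36,0,-5],[0.45,1.36,0,-5],[0.45,1.36,0,-5]]'
python3 f.py; python3 arc.py 1
```

```text
time: 16.05
ee_pos: [0.5099, 0.1552, 0.0913]
tcp_rot: [180.0, -0.0, 64.3]
wrist_force: [-2.7, -1.9, 0.2]
opening: -0.0002
grasp_force: 1.2
phi 162.09820475232692 r 0.1623945926091847 tang [2.9 2.9 2.  2.2] mean 2.4649017843388465 effort q1 0.381347369402647
phi 162.1 r 0.1624 yaw 64.3 z 0.0913 F [-2.4 -1.2  0.2]
[-0.06,0.32,0,-1.0],[0.03,0.59,0,-2.0],[0.13,0.86,0,-3.0],[0.24,1.13,0,-4.0],[0.35,1.39,0,-5.0],[0.46,1.65,0,-6.0],[0.58,1.91,0,-7.0],[0.70,2.17,0,-8.0],
```

```bash
python3 -m inch '[[0,0.3,0,-1],[0.05,0.6,0,-2],[0.15,0.86,0,-3],[0.25,1.13,0,-4],[0.25,1.13,0,-4],[0.25,1.13,0,-4],[0.25,1.13,0,-4],[0.25,1.13,0,-4]]'
python3 f.py; python3 arc.py 1
```

```text
time: 17.25
ee_pos: [0.5124, 0.1665, 0.0913]
tcp_rot: [180.0, -0.0, 60.3]
wrist_force: [1.2, -3.3, 0.0]
opening: 0.0001
grasp_force: 1.0
phi 158.05016944775997 r 0.16388398106487267 tang [2.  1.5 1.8 2. ] mean 1.8120613834128592 effort q1 1.3329673558473587
phi 158.1 r 0.1639 yaw 60.3 z 0.0914 F [ 0.7 -2.7  0.7]
[0.10,0.27,0,-1.0],[0.21,0.53,0,-2.0],[0.33,0.79,0,-3.0],[0.45,1.05,0,-4.0],[0.58,1.31,0,-5.0],[0.71,1.56,0,-6.0],[0.85,1.81,0,-7.0],[0.99,2.06,0,-8.0],
```

```bash
python3 -m inch '[[0.1,0.27,0,-1],[0.21,0.53,0,-2],[0.33,0.79,0,-3],[0.45,1.05,0,-4],[0.45,1.05,0,-4],[0.45,1.05,0,-4],[0.45,1.05,0,-4],[0.45,1.05,0,-4]]'
python3 f.py; python3 arc.py 1
```

```text
time: 18.45
ee_pos: [0.5166, 0.1769, 0.0912]
tcp_rot: [-180.0, 0.1, 56.3]
wrist_force: [-2.5, -4.9, 2.1]
opening: -0.0001
grasp_force: 2.8
phi 154.15668881298947 r 0.1642524823246786 tang [5.7 6.2 6.5 5.7] mean 6.006662572067246 effort q1 2.2731725871562958
phi 154.2 r 0.1643 yaw 56.3 z 0.0912 F [-2.4 -5.2  1.7]
[0.15,0.25,0,-1.0],[0.28,0.50,0,-2.0],[0.42,0.75,0,-3.0],[0.56,1.00,0,-4.0],[0.70,1.25,0,-5.0],[0.85,1.49,0,-6.0],[1.00,1.73,0,-7.0],[1.16,1.97,0,-8.0],
```

Force has risen to 6 N, so the band is on the seal. The click should be about 2° on, so I'll go 5° in total.

```bash
python3 -m inch '[[0.15,0.25,0,-1],[0.28,0.5,0,-2],[0.42,0.75,0,-3],[0.56,1,0,-4],[0.7,1.25,0,-5],[0.7,1.25,0,-5],[0.7,1.25,0,-5],[0.7,1.25,0,-5]]'
python3 f.py; python3 arc.py -2
```

```text
time: 19.65
ee_pos: [0.5236, 0.1896, 0.0912]
tcp_rot: [-180.0, 0.0, 51.3]
wrist_force: [-5.3, -0.4, 2.4]
opening: -0.0
grasp_force: 2.1
phi 149.1057361299601 r 0.16413445197385929 tang [4.6 5.1 3.4 3.8] mean 4.245675699572879 effort q1 -0.22393212653696537
phi 149.1 r 0.1641 yaw 51.3 z 0.0911 F [-4.1 -1.6  2.7]
[-0.27,-0.50,0,2.0],[-0.54,-1.01,0,4.0],[-0.79,-1.52,0,6.0],[-1.02,-2.05,0,8.0],[-1.24,-2.58,0,10.0],[-1.43,-3.12,0,12.0],[-1.61,-3.66,0,14.0],[-1.76,-4.21,0,16.0],
```

```bash
python3 f.py
python3 - <<'E'
from h import *
p,q=wrist(); C=np.array([.6644,.1053])
print(proj(q,np.array([*C,.116])))
cv2.imwrite("pics/w5.png",cv2.resize(p["img"][:,:,::-1],(800,500),interpolation=cv2.INTER_CUBIC))
for n in("scene","side"):
    s=bot.camera(n)
    for r in bot.landmark_of("wrench_grip",s)[:1]:
        d=at_z(s,r["point"],.107)[:2]-C; print(n,r["score"],np.degrees(np.arctan2(d[1],d[0])),np.hypot(*d))
E
```

```text
phi 149.11515389812263 r 0.16414436652232636 tang [4.4 4.2 3.4 4.1] mean 4.026428955777175 effort q1 -0.23138214368373156
[736.37224646 236.65334069]
scene 0.93 139.11161612961706 0.1659851066376779
```

View pics/w5.png

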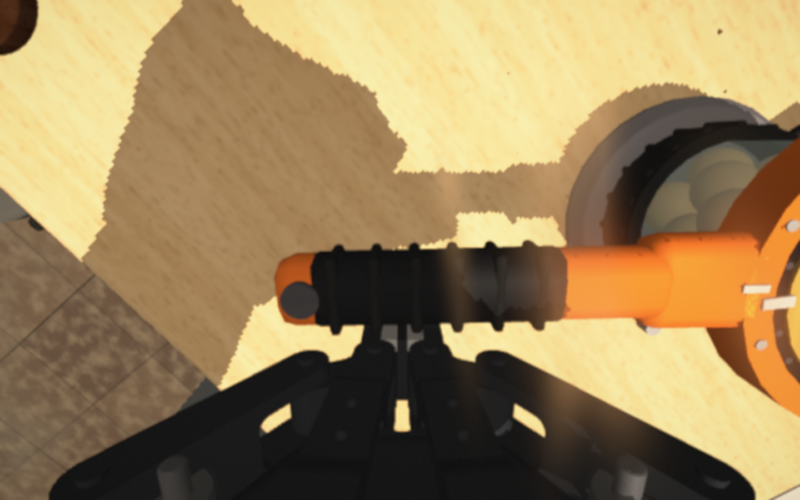

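The picture shows that the wrench has clicked: the white marks on wrench (757,289) and band (780,303) are offset by about 0.1 rad. I'll add 2° for margin, still well short of the stop, then recheck.

```bash
python3 -m inch '[[0.08,0.12,0,-0.5],[0.15,0.24,0,-1],[0.22,0.36,0,-1.5],[0.3,0.48,0,-2],[0.3,0.48,0,-2],[0.3,0.48,0,-2],[0.3,0.48,0,-2],[0.3,0.48,0,-2]]'
python3 f.py
python3 - <<'E'
from h import *
p,q=wrist()
cv2.imwrite("pics/w6.png",cv2.resize(p["img"][150:350,400:640,::-1],(720,600),interpolation=cv2.INTER_CUBIC))
E
python3 arc.py -3
```

```text
time: 21.3
ee_pos: [0.5269, 0.1943, 0.0913]
tcp_rot: [180.0, 0.0, 49.3]
wrist_force: [-1.8, -0.5, -0.7]
opening: 0.0001
grasp_force: 1.0
phi 147.0889204158836 r 0.16379574914121897 tang [1.8 2.3 1.3 2.5] mean 1.954425324586762 effort q1 0.3570563904941082
phi 147.1 r 0.1638 yaw 49.3 z 0.0913 F [-1.9 -0.8 -1.7]
[-0.46,-0.72,0,3.0],[-0.87,-1.48,0,6.0],[-1.24,-2.25,0,9.0],[-1.57,-3.05,0,12.0],[-1.85,-3.86,0,15.0],[-2.10,-4.68,0,18.0],[-2.30,-5.52,0,21.0],[-2.45,-6.36,0,24.0],
```

View pics/w6.png

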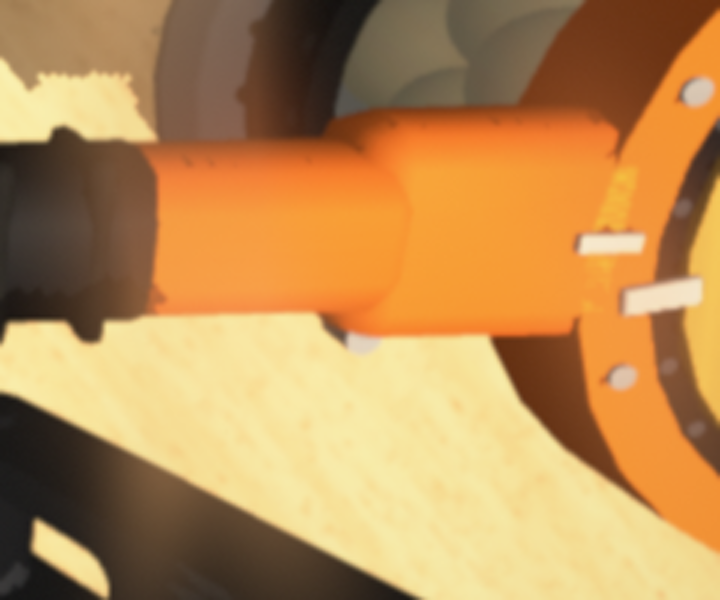

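The marks are now clearly apart (rows 243 and 296) and the force has dropped to 2 N, so the wrench has clicked and given way. I'll back off along the arc and then rise.

```bash
python3 -m inch '[[-0.46,-0.72,0,3],[-0.87,-1.48,0,6],[-1.24,-2.25,0,9],[-1.57,-3.05,0,12],[-1.85,-3.86,0,15],[-2.1,-4.7,0,18],[-2.3,-5.5,0,21],[-2.45,-6.4,0,24]]'
python3 -m inch '[[-0.3,-1,0,0],[-0.3,-1,2,0],[-0.3,-1,6,0],[-0.3,-1,10,0],[-0.3,-1,12,0],[-0.3,-1,12,0],[-0.3,-1,12,0],[-0.3,-1,12,0]]'
python3 - <<'E'
from h import *
np.set_printoptions(precision=4,suppress=True)
C=np.array([.6644,.1053])
p,q=wrist(); cv2.imwrite("pics/w7.png",cv2.resize(p["img"][:,:,::-1],(800,500)))
s=bot.camera("scene")
for k in("wrench_grip","mill_center","carton_center"):
    for r in bot.landmark_of(k,s)[:1]:
        x=at_z(s,r["point"],Z[k]);d=x[:2]-C; print(k,r["score"],x,np.degrees(np.arctan2(d[1],d[0])))
E
```

```text
time: 22.55
ee_pos: [0.5028, 0.1303, 0.0917]
tcp_rot: [179.9, -0.1, 73.4]
wrist_force: [-0.6, 0.3, 0.3]
opening: 0.0002
grasp_force: 0.0
time: 23.55
ee_pos: [0.499, 0.1203, 0.21]
tcp_rot: [-179.9, 0.1, 73.3]
wrist_force: [0.6, -0.3, 0.3]
opening: -0.0001
grasp_force: 0.0
wrench_grip 0.73 [0.5184 0.1825 0.107 ] 152.1333425088388
mill_center 0.71 [0.4361 0.4378 0.075 ] 124.47157164888401
carton_center 0.66 [0.7217 0.2646 0.064 ] 70.21725366310062
```

View pics/w7.png

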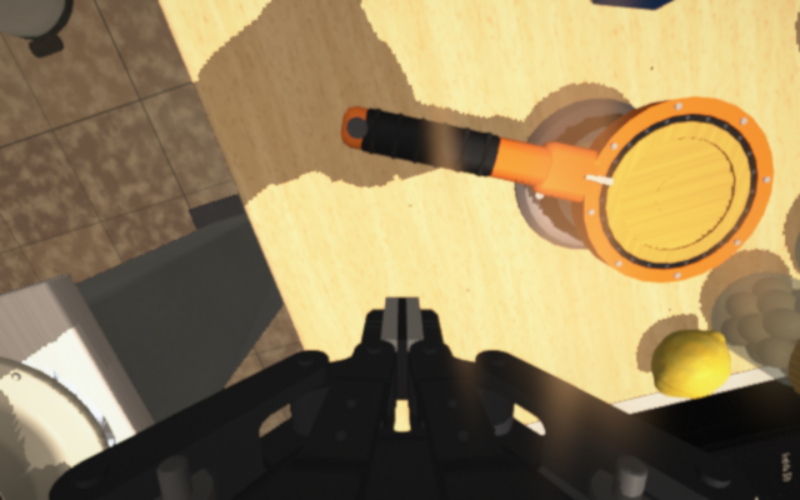

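The wrench has sprung back: the white marks line up again at (598,180) and the handle rests at about 150°. Nothing touches the gripper, and both carton and mill were found in place.

```bash
python3 -c "
from workcell import bot
print(bot.job_done())"
```

```text
the job is handed in; nothing more can be done
None
```

I handed the job in, and no verdict came back. I moved the pepper mill out of the wrench's path and stood it at (0.44, 0.44), tightened the band until the wrench clicked, then backed off so the wrench sprang back; the last pictures show the carton and mill in place and the robot clear.

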